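# Roll the bar blank into the V-blocks and home to the stop

## Robot

A 7-joint arm with a two-finger parallel gripper is mounted at the origin on the work surface. World frame = base frame: x ahead of the robot, y to its left, z up, the work surface at z = 0. Lengths are in mm, angles in degrees, forces in N, time in s.
With the tool pointing down it reaches from about 400 to 875 mm from the base axis. Payload 6.5 kg.
Tool frame: the origin (TCP) lies midway between the tips of the shut fingers; the grasp point (between the pads) lies 19 mm behind it; z points along the fingers, y is the direction in which the jaws open and shut (so a half turn about z gives the same grasp; the last joint's range is limited). The gripper opens to 88 mm and grips with 3 to 60 N. Pads are 18 mm wide; open, the fingers measure 123 mm over their backs; the gripper's body (75 mm by 187 mm) begins 45 mm behind the grasp point.
Start: joints at [70.692, 30.733, -0.252, 88.115, 0.149, 61.152, -4.079], TCP at [173.873, -626.305, 238.716] pointing down, gripper open.
Joint ranges: [-154.64, 154.64], [-21.42, 123.67], [-72.66, 72.17], [13.99, 137.28], [-74.86, 254.86], [10.95, 109.41], [-158.01, 158.01]. Speed limits (degrees/s): [136.94, 136.94, 180, 180, 180, 180, 180].

## Interface

Orientations are given as a 3x3 rotation matrix whose columns are the frame's x, y, z axes.
In Python, from plant import ctrl, read_camera gives the robot as it stands. The module is installed in compiled form; this text tells all that it offers.
- The arm moves only by the shell command python3 -m crank 'ROWS' [FORCE]. ROWS is JSON, a list of rows, each an object of numbers: "dx", "dy", "dz": the shift along the world's x, y, z normalised to -1 to 1, where 1 is 10 cm; "rx", "ry", "rz": the turn, a rotation vector about the world's x, y, z normalised to -1 to 1, where 1 is 90 degrees; "claw": the opening, from -1 (shut) to 1 (fully open). A call has 1 to 5 rows; each row is the pose to reach, as a shift and turn from the pose commanded when the call began; what a row does not reach only later rows make up. A row lasts 1/8 s, in which the tool goes at most 62.5 mm and 10.7 degrees, less where a joint would pass 70% of its speed; a pose out of reach is approached as far as the arm can. A call with a number of a shift or a turn outside -1 to 1 is refused whole. A call with a gripper value outside its range is refused whole. The fingers move at their own pace and stop on an object; FORCE is the grip in N (left out, the last holds). Time passes only in rows, so rows that repeat a pose let the fingers close. It gives the time, the measured TCP pose, the force and the opening at its end, in the units of the state.
- ctrl.sense(): the state, without advancing time (a new reading comes with each control period).
- read_camera(name): name is "scene" or "top" or "wrist"; returns a dict with "color" (384x512x3 uint8, red, green, blue), "range_z" (384x512 float32, mm along the optical axis (not along the pixel's ray), 0 where there is no reading), "fx", "fy", "cx", "cy" (pixels), "pose" (4x4, takes a point from camera to world coordinates). Camera axes: x right, y up, looking along -z (the intrinsics and any distortion apply to the point x, -y, -z); pixel columns grow to the right and rows downward; lengths in mm; the calibration is good to about 2 mm. A picture is of the moment at which its call begins.
- ctrl.close_job(): hands the job in, once; it reports no verdict.
The state is a dict: "t": time; "qpos": joint angles; "dq": joint speeds; "tau": joint torques, N m; "tcp_pos": TCP position; "tcp_rot": TCP orientation; "contact_force": force on the tool from outside, world axes, zero at the start; "ft_torque": the same for the moment, N m; "width": opening from 0.0 (shut) to 1.0 (fully open).
Only numpy, scipy, OpenCV 4.12 (cv2) and the standard library are available. Lean on these libraries where they do the work, as an engineer would, in place of code of your own. Each camera call takes 0.05 s, during which the arm holds its last target.

## Task

Set the aluminium bar up for cross-drilling: with your fingertips, push it by its side so that it rolls along the two parallels and drops into the pair of V-blocks, and then push its free end so that it slides along the Vs until its other end butts against the stop. Push it gently, do not grip or lift it, leave the other things on the bench where they are, and finish with the hand clear.

Things in the scene. Friction and masses are not known exactly. Their poses are not given: they have to be found in the camera images.
- bar: aluminium round bar, 40 mm diameter, 220 mm long, about 0.75 kg, lying loose and level across the two parallels. Origin: middle of the bar, on its axis; own x along the bar to its far end, which goes to the stop; own y, z turn as it rolls. Rolls very freely and coasts when pushed by its side. Axis 77 mm above the bench on the parallels, 63 mm when seated in the Vs
- setup: fixed drilling set-up on a dark steel plate 12 mm thick. Origin: at bench height under the centre line of the Vs, midway between the V-blocks. Own x runs along the Vs to the stop (roughly away from the robot), own y is the rolling direction (roughly to the robot's left), z up. The bar starts a little askew (up to 0.1 rad), its middle at y = -180 to -95 mm, x = -42 to -25 mm
- vee (a point): bottom of the Vs, midway between the two matched steel V-blocks, 35 mm above the bench; axes as the set-up's. Each block is 40 mm thick along x (-80 to -40 and 40 to 80 mm), 76 mm wide along y (-38 to 38 mm), shoulders 57 mm above the bench; 90-degree V, 44 mm wide at the shoulders, 22 mm deep. The V faces are ground and oiled: a bar in them slides along x under a push of 2 to 8 N
- rails (a point): point midway between the two steel parallels (the rails), level with their tops, 57 mm above the bench and level with the V-block shoulders; axes as the set-up's. It lies 148 mm before the V centre line (set-up y = -148 mm). Parallels at x = -60 and 60 mm, each 12 mm wide, from set-up y = -258 mm up to the V-blocks at y = -38 mm
- stop (a point): point on the flat face of the end stop (an upright steel angle bracket 60 mm wide, 12 mm thick, top 97 mm above the bench), on the axis of a seated bar: 110 mm from the set-up's origin along its x and 63 mm above the bench. Axes as the set-up's. When the bar is home its end face lies on this point, so its middle is over the set-up's origin
- spray_can: bystander: grey spray can, 66 mm diameter, 150 mm tall, standing on the bench; origin at its underside
- screwdriver: bystander: screwdriver, about 200 mm long, lying on the bench; origin on its underside
- multimeter: bystander: black hand-held multimeter lying on its back, 150 x 76 x 40 mm; origin at the centre of its underside
- offcut: bystander: short bar offcut standing on end on the bench, 40 mm diameter, 60 mm tall; origin at its underside
Things that resemble listed ones, but are neither listed nor needed, are in the scene too. There is more than one size of the bar; the job needs the largest.

How it is judged:
By the outcome, as a careful person would: the job done as asked, in the order asked, and still so for the second after the job is handed in, with the robot touching nothing.
It also fails if it takes over 64 s, if anything falls off the work surface, if the arm or the gripper's body presses on something with over 40 N, if the wrist force passes 120 N, or if a joint passes its speed limit or range.

## Working session

There is one attempt and no reset: what is moved stays moved. The work goes in short steps, Python scripts to look and compute and a shell command to move; the robot and the scene stay as the last step left them, time stands still between calls to the robot, and variables do not carry over. Pictures are saved under pics/ and viewed, and the job is handed in when it is done.

```bash
mkdir -p pics
cat > h.py <<'E'
import numpy as np, cv2, pickle
from plant import ctrl, read_camera
def snap(n,tag):
    c=read_camera(n); pickle.dump(c,open(f'pics/{tag}.pkl','wb'))
    cv2.imwrite(f'pics/{tag}.png',cv2.cvtColor(c['color'],cv2.COLOR_RGB2BGR)); return c
def load(tag): return pickle.load(open(f'pics/{tag}.pkl','rb'))
def cloud(c):
    v,u=np.mgrid[0:384,0:512]; z=c['range_z']
    p=np.stack([(u-c['cx'])/c['fx']*z,-(v-c['cy'])/c['fy']*z,-z],-1)
    P=p@c['pose'][:3,:3].T+c['pose'][:3,3]; P[z<=0]=np.nan; return P
def crop(tag,u0,v0,u1,v1,k,out):
    im=cv2.imread(f'pics/{tag}.png')[v0:v1,u0:u1]; cv2.imwrite(f'pics/{out}.png',cv2.resize(im,None,fx=k,fy=k,interpolation=cv2.INTER_CUBIC))
E
python3 - <<'E'
from h import *
for n in ('scene','top'):
    c=snap(n,n+'0'); print(n,c['fx'],c['fy'],c['cx'],c['cy'],[k for k in c]); print(c['pose'].round(3))
s=ctrl.sense(); print(s['t'],s['tcp_pos'],s['tcp_rot'],s['width'])
E
```

```text
scene 453.44079319683516 453.44079319683516 262.82389324732196 192.0502550537675 ['color', 'range_z', 'fx', 'fy', 'cx', 'cy', 'pose']
[[-4.130000e-01 -7.000000e-01  5.820000e-01  1.246430e+03]
 [ 9.110000e-01 -3.100000e-01  2.730000e-01  3.176820e+02]
 [-1.000000e-02  6.430000e-01  7.660000e-01  1.002887e+03]
 [ 0.000000e+00  0.000000e+00  0.000000e+00  1.000000e+00]]
top 481.06474443771043 481.06474443771043 258.65541635483856 200.32660481531056 ['color', 'range_z', 'fx', 'fy', 'cx', 'cy', 'pose']
[[ 6.300000e-02  9.720000e-01 -2.280000e-01  2.218570e+02]
 [-9.980000e-01  6.100000e-02 -1.400000e-02 -3.350600e+01]
 [-0.000000e+00  2.280000e-01  9.740000e-01  1.642139e+03]
 [ 0.000000e+00  0.000000e+00  0.000000e+00  1.000000e+00]]
0.1 [ 173.74458427 -625.77264429  237.92002227] [[ 9.63541568e-01  2.67558205e-01 -5.03728218e-04]
 [ 2.67558666e-01 -9.63540398e-01  1.50380614e-03]
 [-8.30068175e-05 -1.58375657e-03 -9.99998742e-01]] 0.9984129736151997
```

View pics/top0.png

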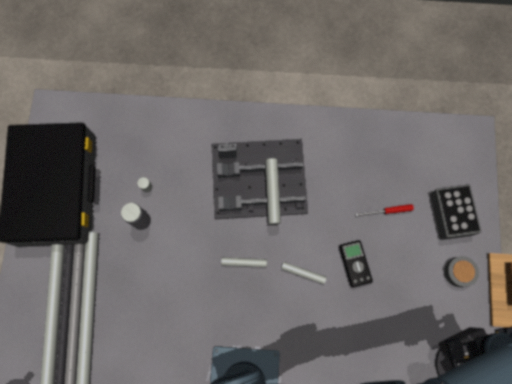

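View pics/scene0.png

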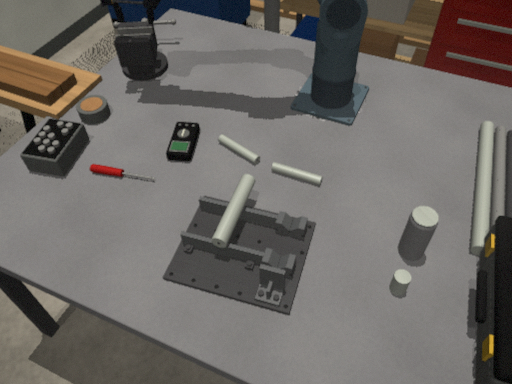

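The top view shows the plate at about (260,178), the bar lying across the rails from (272,158) to (274,223), V-blocks near (228,168) and (229,202), and the stop at (227,147). The shorter look-alike bars lie at (244,263) and (304,273). Next I'll measure.

Run:
```python
from h import *
crop('top0',200,125,320,235,6,'tc')
crop('scene0',155,160,335,320,4,'sc')
for n in('top0','scene0'):
    P=cloud(load(n)); 
    z=P[...,2]; m=np.isfinite(z)&(P[...,0]>350)&(P[...,0]<760)&(abs(P[...,1])<220)
    print(n,'bench z',np.nanmedian(P[m&(z<8)][:,2]))
    # bar: z 85..100 
    for lo,hi in((88,102),(52,62),(8,17)):
        Q=P[m&(z>lo)&(z<hi)]; print(lo,hi,len(Q),Q.min(0).round(),Q.max(0).round(),np.median(Q,0).round(1))
    for (u,v) in ([(273,160),(273,190),(274,222),(228,147),(228,170),(214,180)] if n=='top0' else []): print(u,v,P[v,u].round(1))
```

```text
top0 bench z -0.29316020676981225
88 102 635 [511. -82.  88.] [759. 138. 102.] [631.3 -52.6  94.1]
52 62 565 [ 514. -166.   52.] [754. 142.  62.] [617.3  46.2  56.2]
8 17 2625 [ 351. -219.    8.] [760. 217.  17.] [647.8   8.6  11.8]
273 160 [727.4 -50.1  91.1]
273 190 [621.2 -55.9  97.9]
274 222 [514.7 -65.3  93.1]
228 147 [763.3 105.   93.1]
228 170 [698.5 103.4  38. ]
214 180 [664.2 150.9  20.8]
scene0 bench z -0.011200904520478616
88 102 940 [515. -81.  88.] [760. 138. 102.] [646.1 -52.4  94.8]
52 62 1157 [ 560. -168.   52.] [760. 142.  62.] [692.7  33.6  56.7]
8 17 4128 [ 366. -218.    8.] [760. 165.  17.] [654.9   6.9  12.2]
```

View pics/tc.png

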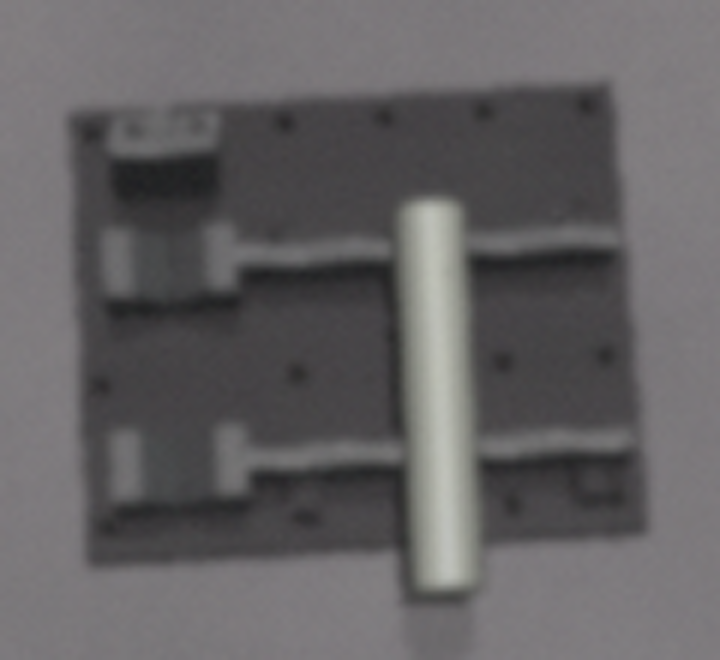

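View pics/sc.png

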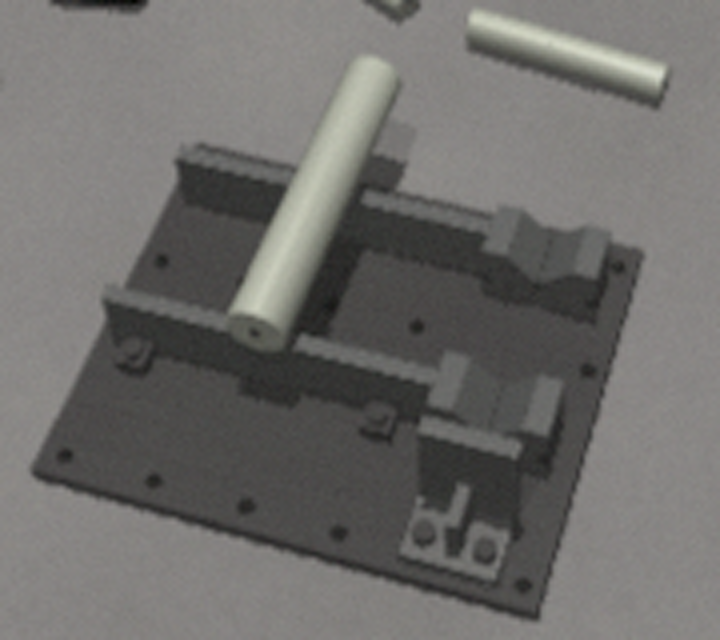

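```bash
cat >> h.py <<'E'
def ray(c,u,v,z):
    d=c['pose'][:3,:3]@np.array([(u-c['cx'])/c['fx'],-(v-c['cy'])/c['fy'],-1]); o=c['pose'][:3,3]
    return (o+d*(z-o[2])/d[2])
def rigid(A,B):
    a=A.mean(0);b=B.mean(0); U,S,V=np.linalg.svd((A-a).T@(B-b)); R=V.T@np.diag([1,np.linalg.det(V.T@U.T)])@U.T
    return R,b-R@a
def proj(c,p):
    q=c['pose'][:3,:3].T@(np.asarray(p)-c['pose'][:3,3]); return np.array([c['cx']+c['fx']*q[0]/-q[2],c['cy']-c['fy']*q[1]/-q[2]])
E
python3 - <<'E'
from h import *
c=load('top0')
px=[(103,232),(235,228),(240,288),(110,295),(110,432),(243,427),(247,495),(115,500)]
M=np.array([(80,38),(80,-38),(40,-38),(40,38),(-40,38),(-40,-38),(-80,-38),(-80,38)],float)
W=np.array([ray(c,200+(x+.5)/6-.5,125+(y+.5)/6-.5,57)[:2] for x,y in px])
R,t=rigid(M,W); print('yaw',np.degrees(np.arctan2(R[1,0],R[0,0])),t); print((W-(M@R.T+t)).round(1))
for n in('top0','scene0'):
    P=cloud(load(n)).reshape(-1,3); P=P[np.isfinite(P[:,2])]
    L=np.c_[(P[:,:2]-t)@R,P[:,2]]
    pl=L[(abs(L[:,1]+0)<250)&(abs(L[:,0])<200)]
    b=pl[(pl[:,2]>85)&(pl[:,2]<104)&(pl[:,1]<-60)]
    k=np.polyfit(b[:,0],b[:,1],1); print(n,'bar x',np.percentile(b[:,0],[0,1,50,99,100]).round(1),'fit',k,'y mid-ish',np.median(b[:,1]))
    for xr in(-60,60):
        r=pl[(abs(pl[:,0]-xr)<15)&(pl[:,1]<-150)&(pl[:,2]>54)&(pl[:,2]<60)]; 
        if len(r): print('rail',xr,len(r),r.mean(0),np.polyfit(r[:,1],r[:,0],1))
    r=pl[(pl[:,2]>88)&(pl[:,2]<102)&(pl[:,0]>95)&(abs(pl[:,1])<45)]; print('stop',r.min(0),r.max(0),r.mean(0))
    sh=pl[(pl[:,2]>54)&(pl[:,2]<60)&(abs(abs(pl[:,0])-60)<25)&(abs(pl[:,1])<45)]; print('shoulder',sh.min(0),sh.max(0))
    for xr in(-60,60):
      v=pl[(abs(pl[:,0]-xr)<15)&(abs(pl[:,1])<10)];print('vee',len(v)); 
      v=pl[(abs(pl[:,0]-xr)<18)&(abs(pl[:,1])<22)];print(np.polyfit(v[:,1],v[:,2],2))
E
```

```text
yaw 6.368145895420681 [640.59574726  94.9507967 ]
[[-1.3  0.8]
 [-2.6  0.8]
 [ 1.5 -0.2]
 [ 1.2 -1.9]
 [ 0.4  0.3]
 [-0.4  1.1]
 [ 0.2  0.4]
 [ 1.1 -1.3]]
top0 bar x [-145.4 -143.4  -37.9   71.2   75.9] fit [-5.40806972e-03 -1.46319173e+02] y mid-ish -145.98373529813205
rail -60 55 [ -57.50730798 -205.81424946   56.85866017] [-1.65810897e-02 -6.09199325e+01]
rail 60 48 [  61.26828471 -206.8993448    57.02048838] [-2.67782753e-03  6.07142439e+01]
stop [108.08259935 -27.16932249  88.15191038] [123.04843546  31.06534911 101.68632006] [114.92989145   0.9538596   94.70105257]
shoulder [-81.54819381 -44.13864132  54.01474474] [80.80192285 39.25336742 59.99658312]
vee 51
[ 0.04271319 -0.05600699 38.04956501]
vee 49
[ 0.04363977 -0.18396656 37.71767065]
scene0 bar x [-144.3 -137.9  -18.2   78.4   79.6] fit [-2.72252685e-03 -1.46403272e+02] y mid-ish -145.4488308451851
rail -60 105 [ -52.98112176 -213.10400256   56.83054946] [-7.78171580e-03 -5.46394365e+01]
rail 60 123 [  66.37191544 -212.25652305   56.83578327] [1.72541808e-02 7.00342279e+01]
stop [111.6692618  -29.91193297  88.30037175] [127.20224208  30.15567459 101.65380443] [120.59451586   0.60979966  96.04574511]
shoulder [-76.97099834 -44.95144367  54.0008945 ] [83.576363   37.67086725 59.98214032]
vee 70
[ 0.04402425  0.12363805 38.74622059]
vee 87
[4.08342193e-02 2.80473073e-02 3.96606816e+01]
```

```bash
cat >> h.py <<'E'
T=np.array([642.,95.]); A=np.radians(6.37); RS=np.array([[np.cos(A),-np.sin(A)],[np.sin(A),np.cos(A)]])
def s2w(x,y): return RS@np.array([x,y])+T
def w2s(p): return RS.T@(np.asarray(p)[:2]-T)
def st():
    s=ctrl.sense(); R=s['tcp_rot']; print('t',round(s['t'],2),'tcp',s['tcp_pos'].round(1) if hasattr(s['tcp_pos'],'round') else s['tcp_pos'],'set-up',w2s(s['tcp_pos']).round(1),'jaw deg',np.degrees(np.arctan2(R[1][1],R[0][1])).round(2),'F',np.round(s['contact_force'],2),'w',round(s['width'],3)); return s
E
python3 - <<'E'
from h import *
s=st(); print(s2w(-35,-205), s2w(-35,-205)-s['tcp_pos'][:2], s2w(1,0)-T)
E
```

```text
t 0.1 tcp [ 173.7 -625.8  237.9] set-up [-545.3 -664.4] jaw deg -74.48 F [-0.7  -0.67 -0.01] w 0.998
[ 629.96054399 -112.61756067] [456.21595972 513.15508362] [0.99382615 0.11094858]
```

```bash
python3 -m crank '[{"dx":0.9,"dy":1.0,"rz":0.3},{"dx":0.9,"dy":1.0,"rz":0.3},{"dx":0.9,"dy":1.0,"rz":0.3}]'; python3 -m crank '[{"dx":0.9,"dy":1.0,"rz":0.3},{"dx":0.9,"dy":1.0,"rz":0.3},{"dx":0.9,"dy":1.0,"rz":0.3}]'; python3 -c "
from h import *
st()"
```

```text
t 0.1 tcp [ 173.7 -625.8  237.9] set-up [-545.3 -664.4] jaw deg -74.48 F [-0.7  -0.67 -0.01] w 0.998validation failed for argument at $[0]...
validation failed for argument at $[0]...
```

```bash
python3 -m crank '[{"dx":0.9,"dy":1.0,"dz":0,"rx":0,"ry":0,"rz":0.3,"claw":1},{"dx":0.9,"dy":1.0,"dz":0,"rx":0,"ry":0,"rz":0.3,"claw":1},{"dx":0.9,"dy":1.0,"dz":0,"rx":0,"ry":0,"rz":0.3,"claw":1}]'; python3 -c "
from h import *
st()"
```

```text
t: 0.48
tcp_pos: [268.2, -522.1, 238.5]
tcp_rot: [[0.729, 0.684, 0.002], [0.684, -0.729, 0.003], [0.003, -0.001, -1.0]]
contact_force: [0.1, -0.7, 0.2]
width: 1.003
t 0.47 tcp [ 268.2 -522.1  238.5] set-up [-440.  -571.8] jaw deg -46.82 F [ 0.14 -0.67  0.17] w 1.003
```

Works. The jaw turned 27.7°, and another 53° is needed.

```bash
python3 -m crank '[{"dx":0.9,"dy":1.0,"dz":0,"rx":0,"ry":0,"rz":0.3,"claw":1},{"dx":0.9,"dy":1.0,"dz":0,"rx":0,"ry":0,"rz":0.3,"claw":1},{"dx":0.9,"dy":1.0,"dz":0,"rx":0,"ry":0,"rz":0.3,"claw":1}]' && python3 -m crank '[{"dx":0.9,"dy":1.0,"dz":0,"rx":0,"ry":0,"rz":0.29,"claw":1},{"dx":0.9,"dy":1.0,"dz":0,"rx":0,"ry":0,"rz":0.29,"claw":1},{"dx":0.9,"dy":1.0,"dz":0,"rx":0,"ry":0,"rz":0.29,"claw":1}]' && python3 -m crank '[{"dx":0.9,"dy":1.0,"dz":0,"rx":0,"ry":0,"rz":0,"claw":1},{"dx":0.9,"dy":1.0,"dz":0,"rx":0,"ry":0,"rz":0,"claw":1},{"dx":0.9,"dy":1.0,"dz":0,"rx":0,"ry":0,"rz":0,"claw":1}]' && python3 -m crank '[{"dx":0.9,"dy":1.0,"dz":0,"rx":0,"ry":0,"rz":0,"claw":1},{"dx":0.9,"dy":1.0,"dz":0,"rx":0,"ry":0,"rz":0,"claw":1},{"dx":0.9,"dy":1.0,"dz":0,"rx":0,"ry":0,"rz":0,"claw":1}]'; python3 -c "
from h import *
s=st(); print(s2w(-35,-205)-s['tcp_pos'][:2])"
```

```text
t: 0.85
tcp_pos: [357.6, -421.8, 238.7]
tcp_rot: [[0.339, 0.941, 0.001], [0.941, -0.339, 0.002], [0.002, 0.001, -1.0]]
contact_force: [-0.6, -0.3, 0.3]
width: 0.999
t: 1.23
tcp_pos: [447.1, -321.4, 238.8]
tcp_rot: [[-0.109, 0.994, 0.002], [0.994, 0.109, 0.002], [0.002, 0.002, -1.0]]
contact_force: [0.3, -0.7, -0.8]
width: 0.998
t: 1.6
tcp_pos: [536.6, -221.0, 238.6]
tcp_rot: [[-0.105, 0.994, 0.001], [0.994, 0.105, 0.003], [0.003, 0.002, -1.0]]
contact_force: [0.1, -1.5, 0.1]
width: 1.001
t: 1.98
tcp_pos: [625.5, -121.8, 238.4]
tcp_rot: [[-0.104, 0.995, 0.0], [0.995, 0.104, 0.003], [0.003, 0.001, -1.0]]
contact_force: [-0.4, -1.3, -0.6]
width: 0.998
t 1.98 tcp [ 625.5 -121.8  238.4] set-up [ -40.4 -213.6] jaw deg 5.95 F [-0.44 -1.31 -0.62] w 0.998
[4.46196361 9.13261858]
```

```bash
python3 -m crank '[{"dx":0.04,"dy":0.03,"dz":-0.5,"rx":0,"ry":0,"rz":0,"claw":1},{"dx":0.04,"dy":0.03,"dz":-0.95,"rx":0,"ry":0,"rz":0,"claw":1},{"dx":0.04,"dy":0.03,"dz":-1,"rx":0,"ry":0,"rz":0,"claw":1}]'
python3 - <<'E'
from h import *
c=snap('scene','scene1'); snap('top','top1');snap('wrist','wrist1'); st()
crop('scene1',135,100,335,300,3,'sc1')
E
```

```text
t: 2.35
tcp_pos: [624.5, -125.1, 135.4]
tcp_rot: [[-0.096, 0.995, -0.007], [0.995, 0.096, -0.0], [0.0, -0.007, -1.0]]
contact_force: [0.1, 0.4, 0.6]
width: 1.001
t 2.5 tcp [ 628.4 -124.4  140.2] set-up [ -37.8 -216.5] jaw deg 5.55 F [-0.3  -0.46  0.21] w 1.0
```

View pics/sc1.png

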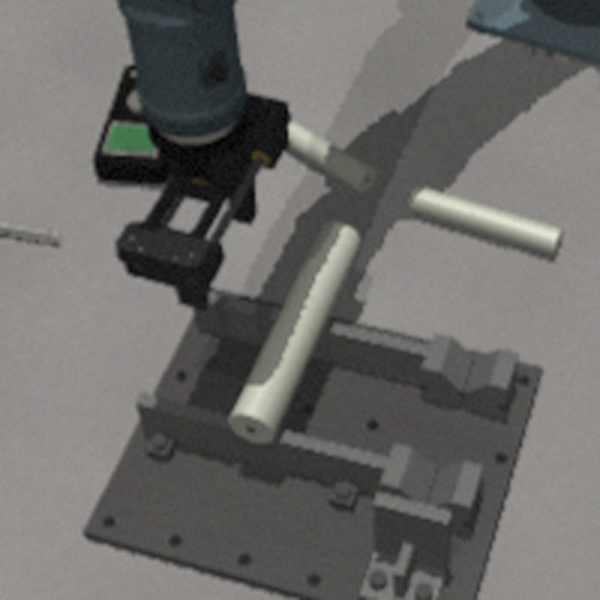

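View pics/wrist1.png

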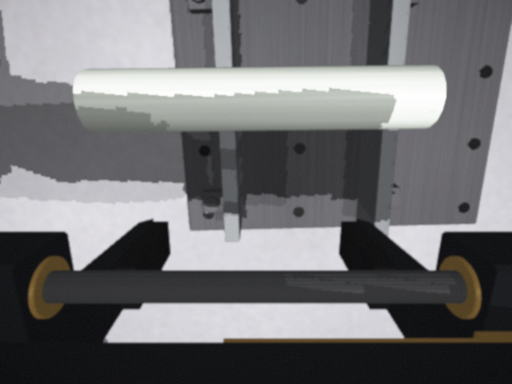

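The wrist view shows the bar at columns 75–445, row ~98, nearly parallel to the jaw axis and centred between the fingertips (columns 165 and 345). The rails are at columns ~228 and ~392.

Run:
```python
from h import *
c=load('wrist1'); P=cloud(c); L=np.dstack([(P[...,:2]-T)@RS,P[...,2]]).reshape(-1,3); L=L[np.isfinite(L[:,2])]
b=L[(L[:,2]>80)&(L[:,2]<102)&(L[:,1]>-190)&(L[:,1]<-60)]
print('bar',b[:,0].min(),b[:,0].max(),np.percentile(b[:,1],[1,99]),b[:,2].max())
xs=[];ys=[];zs=[]
for x in range(-135,70,15):
    q=b[abs(b[:,0]-x)<7.5]
    xs.append(x);k=np.polyfit(q[:,1]+145,q[:,2],2);ys.append(-145-k[1]/2/k[0]);zs.append(q[:,2].max())
print(np.round(ys,1),np.polyfit(xs,ys,1),np.round(zs,1))
for xr in(-60,60):
    r=L[(abs(L[:,0]-xr)<14)&(L[:,2]>52)&(L[:,2]<61)&(L[:,1]<-180)]; print(xr,len(r),r.min(0),r.max(0))
st()
```

```text
bar -145.7210710976524 75.0357938777851 [-166.14347021 -129.01849583] 98.69780144038802
[-147.4 -147.5 -147.5 -147.5 -147.5 -147.6 -147.6 -147.6 -147.6 -147.7
 -147.8 -147.7 -147.8 -147.9] [-2.13228091e-03 -1.47689341e+02] [97.7 98.1 98.3 98.  98.2 97.7 98.3 97.9 98.  98.2 98.  98.1 98.4 98.7]
-60 1513 [ -64.47762929 -258.25319379   52.06161052] [ -51.74485099 -180.03046954   58.6618181 ]
60 1533 [  54.69249658 -254.32294808   52.01073681] [  68.17008735 -180.10060784   59.17307454]
t 2.5 tcp [ 628.4 -124.4  140.2] set-up [ -37.8 -216.5] jaw deg 5.55 F [-0.3  -0.46  0.21] w 1.0
```

Run:
```python
from h import *
c=load('wrist1'); P=cloud(c); L=np.dstack([(P[...,:2]-T)@RS,P[...,2]]).reshape(-1,3); L=L[np.isfinite(L[:,2])]
for xr in(-58,61.5):
    r=L[(abs(L[:,0]-xr)<9)&(L[:,2]>55)&(L[:,2]<61)]
    ys=np.arange(-250,-60,8); o=[]
    for y in ys:
        q=r[abs(r[:,1]-y)<4]; o.append((np.percentile(q[:,0],5)+np.percentile(q[:,0],95))/2 if len(q)>20 else np.nan)
    o=np.array(o);m=np.isfinite(o);print(np.polyfit(ys[m],o[m],1),o.round(1))
```

```text
[-1.29089077e-02 -6.08038250e+01] [-57.5 -57.7 -57.8 -58.2 -58.  -58.1 -58.2 -58.3 -58.4 -58.5 -58.3   nan
   nan   nan   nan   nan -59.3 -59.3 -59.4 -59.6 -59.6 -59.9   nan   nan]
[-1.55539508e-02  5.83040908e+01] [63.6 61.8 61.6 61.6 61.5 61.3 61.4 61.2 60.9 60.9 60.9  nan  nan  nan
  nan  nan 60.4 60.  60.  59.9 59.9  nan  nan  nan]
```

```bash
sed -i 's/^T=.*/T=np.array([641.,95.]); A=np.radians(7.0); RS=np.array([[np.cos(A),-np.sin(A)],[np.sin(A),np.cos(A)]])/' h.py
python3 -m crank '[{"dx":0.0,"dy":0.0,"dz":-0.4,"rx":0,"ry":0,"rz":0.012,"claw":1},{"dx":0.0,"dy":0.0,"dz":-0.65,"rx":0,"ry":0,"rz":0.012,"claw":1},{"dx":0.0,"dy":0.05,"dz":-0.72,"rx":0,"ry":0,"rz":0.012,"claw":1},{"dx":0.0,"dy":0.1,"dz":-0.72,"rx":0,"ry":0,"rz":0.012,"claw":1},{"dx":0.0,"dy":0.1,"dz":-0.72,"rx":0,"ry":0,"rz":0.012,"claw":1}]'
python3 - <<'E'
from h import *
st(); c=snap('wrist','wrist2'); st()
P=cloud(c); L=np.dstack([(P[...,:2]-T)@RS,P[...,2]]).reshape(-1,3); L=L[np.isfinite(L[:,2])]
b=L[(L[:,2]>80)&(L[:,2]<102)&(L[:,1]>-170)&(L[:,1]<-60)]
print(np.polyfit(b[:,0],b[:,1],1),b.min(0),b.max(0))
E
```

```text
t: 3.12
tcp_pos: [629.2, -112.5, 68.6]
tcp_rot: [[-0.118, 0.993, 0.003], [0.993, 0.118, 0.0], [-0.0, 0.003, -1.0]]
contact_force: [-0.3, 0.2, 0.4]
width: 1.002
t 3.12 tcp [ 629.2 -112.5   68.6] set-up [ -37.  -204.5] jaw deg 6.76 F [-0.28  0.16  0.4 ] w 1.002
t 3.17 tcp [ 629.  -113.    68.3] set-up [ -37.3 -205. ] jaw deg 6.73 F [-0.45 -0.32  0.2 ] w 1.002
[-1.32343823e-02 -1.46280345e+02] [-145.61586405 -167.00964411   80.00274743] [  73.66522294 -126.82657005   98.70353078]
```

View pics/wrist2.png

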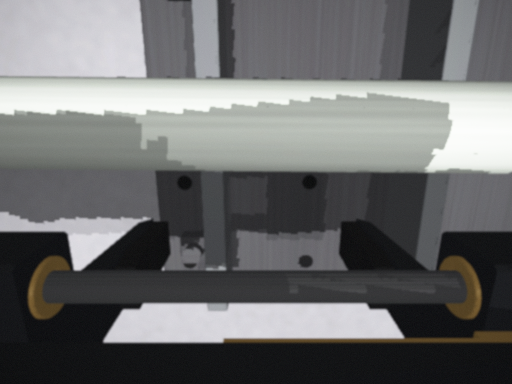

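The tips sit at z 68 behind the bar, square to the set-up. The bar is 0.013 rad askew. Starting the push.

```bash
python3 -m crank '[{"dx":-0.01,"dy":0.10,"dz":0,"rx":0,"ry":0,"rz":0,"claw":1},{"dx":-0.022,"dy":0.18,"dz":0,"rx":0,"ry":0,"rz":0,"claw":1},{"dx":-0.032,"dy":0.26,"dz":0,"rx":0,"ry":0,"rz":0,"claw":1},{"dx":-0.04,"dy":0.33,"dz":0,"rx":0,"ry":0,"rz":0,"claw":1},{"dx":-0.05,"dy":0.40,"dz":0,"rx":0,"ry":0,"rz":0,"claw":1}]'
python3 - <<'E'
from h import *
c=snap('wrist','wrist3'); st()
P=cloud(c); L=np.dstack([(P[...,:2]-T)@RS,P[...,2]]).reshape(-1,3); L=L[np.isfinite(L[:,2])]
b=L[(L[:,2]>82)&(L[:,2]<102)&(L[:,1]>-170)&(L[:,1]<-30)]
print(np.polyfit(b[:,0],b[:,1],1),b.min(0),b.max(0))
E
```

```text
t: 3.8
tcp_pos: [623.0, -73.3, 66.9]
tcp_rot: [[-0.116, 0.993, 0.0], [0.993, 0.116, -0.001], [-0.001, 0.0, -1.0]]
contact_force: [0.2, -1.5, 1.9]
width: 1.0
t 3.85 tcp [622.8 -71.5  66.8] set-up [ -38.4 -163. ] jaw deg 6.76 F [ 0.44  1.07 -0.18] w 1.0
[-3.59537685e-03 -1.32382211e+02] [-145.86196038 -169.98412286   82.00193818] [  73.37396115 -114.66751902  101.99164683]
```

View pics/wrist3.png

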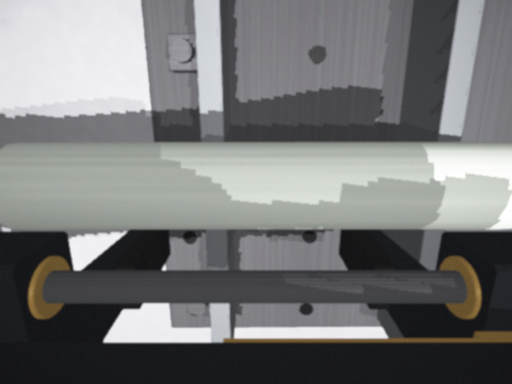

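The bar (rows 143–230) is in contact with both fingertips and now square. Continuing.

```bash
python3 -m crank '[{"dx":-0.01,"dy":0.08,"dz":0,"rx":0,"ry":0,"rz":0,"claw":1},{"dx":-0.02,"dy":0.16,"dz":0,"rx":0,"ry":0,"rz":0,"claw":1},{"dx":-0.03,"dy":0.24,"dz":0,"rx":0,"ry":0,"rz":0,"claw":1},{"dx":-0.04,"dy":0.32,"dz":0,"rx":0,"ry":0,"rz":0,"claw":1},{"dx":-0.05,"dy":0.40,"dz":0,"rx":0,"ry":0,"rz":0,"claw":1}]'; python3 -m crank '[{"dx":-0.01,"dy":0.08,"dz":0,"rx":0,"ry":0,"rz":0,"claw":1},{"dx":-0.02,"dy":0.16,"dz":0,"rx":0,"ry":0,"rz":0,"claw":1},{"dx":-0.03,"dy":0.23,"dz":0,"rx":0,"ry":0,"rz":0,"claw":1},{"dx":-0.037,"dy":0.30,"dz":0,"rx":0,"ry":0,"rz":0,"claw":1}]'
python3 - <<'E'
from h import *
c=snap('wrist','wrist4'); st()
P=cloud(c); L=np.dstack([(P[...,:2]-T)@RS,P[...,2]]).reshape(-1,3); L=L[np.isfinite(L[:,2])]
b=L[(L[:,2]>82)&(L[:,2]<99)&(L[:,1]>-110)&(L[:,1]<60)&(L[:,0]<100)]
print(np.polyfit(b[:,0],b[:,1],1),b.min(0),b.max(0))
E
```

```text
t: 4.47
tcp_pos: [617.8, -32.5, 66.7]
tcp_rot: [[-0.117, 0.993, -0.0], [0.993, 0.117, 0.0], [0.0, -0.0, -1.0]]
contact_force: [0.6, -1.6, 1.4]
width: 0.999
t: 4.97
tcp_pos: [614.1, -2.9, 66.7]
tcp_rot: [[-0.117, 0.993, -0.0], [0.993, 0.117, -0.0], [-0.0, -0.0, -1.0]]
contact_force: [-0.1, -1.2, 1.4]
width: 0.997
t 5.03 tcp [614.   -1.4  66.8] set-up [-38.6 -92.4] jaw deg 6.77 F [-0.17  1.03  0.08] w 1.0
[-5.59334355e-03 -6.13359111e+01] [-146.07447075 -102.41394715   82.00016052] [ 73.20802073 -43.54854485  98.98800362]
```

View pics/wrist4.png

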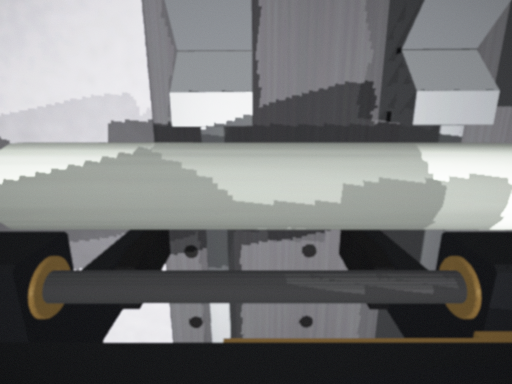

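The bar (rows 143–230) is straight, about 62 mm before the V line, and the V bottoms show at row 50. I'll push it over the edge at y = -22.

```bash
python3 -m crank '[{"dx":-0.009,"dy":0.07,"dz":0,"rx":0,"ry":0,"rz":0,"claw":1},{"dx":-0.017,"dy":0.14,"dz":0,"rx":0,"ry":0,"rz":0,"claw":1},{"dx":-0.026,"dy":0.21,"dz":0,"rx":0,"ry":0,"rz":0,"claw":1},{"dx":-0.034,"dy":0.28,"dz":0,"rx":0,"ry":0,"rz":0,"claw":1},{"dx":-0.042,"dy":0.35,"dz":0,"rx":0,"ry":0,"rz":0,"claw":1}]'; python3 -m crank '[{"dx":-0.008,"dy":0.06,"dz":0,"rx":0,"ry":0,"rz":0,"claw":1},{"dx":-0.013,"dy":0.11,"dz":0,"rx":0,"ry":0,"rz":0,"claw":1},{"dx":-0.013,"dy":0.11,"dz":0,"rx":0,"ry":0,"rz":0,"claw":1}]'
python3 - <<'E'
from h import *
c=snap('wrist','wrist5'); st()
P=cloud(c); L=np.dstack([(P[...,:2]-T)@RS,P[...,2]]).reshape(-1,3); L=L[np.isfinite(L[:,2])]
b=L[(L[:,2]>70)&(L[:,2]<99)&(L[:,1]>-60)&(L[:,1]<60)&(L[:,0]<100)]
print(np.polyfit(b[:,0],b[:,1],1),b.min(0),b.max(0))
E
```

```text
t: 5.65
tcp_pos: [609.8, 32.5, 66.7]
tcp_rot: [[-0.117, 0.993, -0.0], [0.993, 0.117, 0.0], [0.0, -0.0, -1.0]]
contact_force: [0.1, -1.5, 0.4]
width: 1.002
t: 6.02
tcp_pos: [608.5, 43.5, 66.6]
tcp_rot: [[-0.118, 0.993, -0.0], [0.993, 0.118, 0.0], [0.0, -0.0, -1.0]]
contact_force: [-0.3, -0.8, 1.0]
width: 1.001
t 6.08 tcp [608.6  43.   66.6] set-up [-38.5 -47.7] jaw deg 6.72 F [-0.68 -0.11  0.21] w 1.003
[ 0.00239165 -1.09570411] [-144.96703715  -56.79999733   70.00047949] [75.74131766 19.17630341 98.99910075]
```

View pics/wrist5.png

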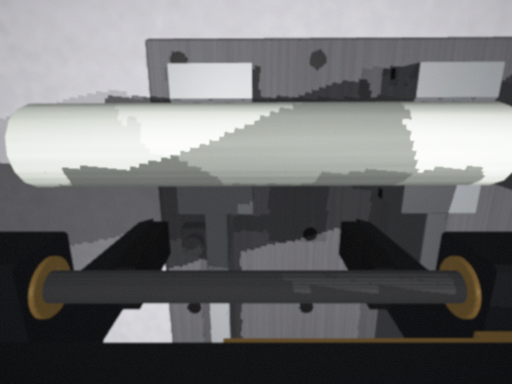

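The bar has dropped in: rows 103–185, with equal shoulders showing on both sides. Now backing off, lifting, shutting the fingers and going behind the free end.

```bash
python3 -m crank '[{"dx":0.02,"dy":-0.2,"dz":0,"rx":0,"ry":0,"rz":0,"claw":1},{"dx":0.03,"dy":-0.25,"dz":0.4,"rx":0,"ry":0,"rz":0,"claw":0},{"dx":0.0,"dy":-0.1,"dz":0.9,"rx":0,"ry":0,"rz":0,"claw":-1},{"dx":-0.5,"dy":0.1,"dz":0.9,"rx":0,"ry":0,"rz":0,"claw":-1},{"dx":-0.95,"dy":0.25,"dz":0.9,"rx":0,"ry":0,"rz":0,"claw":-1}]' 10; python3 -m crank '[{"dx":-0.5,"dy":0.04,"dz":0,"rx":0,"ry":0,"rz":0,"claw":-1},{"dx":-0.7,"dy":0.04,"dz":0,"rx":0,"ry":0,"rz":0,"claw":-1},{"dx":-0.7,"dy":0.04,"dz":0,"rx":0,"ry":0,"rz":0,"claw":-1}]';python3 - <<'E'
from h import *
s=st(); print(s2w(-195,0)-s['tcp_pos'][:2])
snap('wrist','wrist6');snap('top','top6');c=snap('scene','scene6');crop('scene6',155,120,335,300,4,'sc6');st()
for n in('top6','scene6','wrist6'):
    P=cloud(load(n)); L=np.dstack([(P[...,:2]-T)@RS,P[...,2]]).reshape(-1,3); L=L[np.isfinite(L[:,2])]
    b=L[(L[:,2]>70)&(L[:,2]<92)&(abs(L[:,1])<22)&(L[:,0]<100)&(L[:,0]>-160)]
    if len(b)>30: print(n,len(b),np.polyfit(b[:,0],b[:,1],1),b.min(0),b.max(0),np.percentile(b[:,2],95))
E
```

```text
t: 6.7
tcp_pos: [513.0, 66.6, 157.3]
tcp_rot: [[-0.115, 0.993, 0.001], [0.993, 0.115, -0.0], [-0.0, 0.001, -1.0]]
contact_force: [-0.5, -0.7, 0.3]
width: 0.569
t: 7.08
tcp_pos: [443.1, 70.1, 156.9]
tcp_rot: [[-0.115, 0.993, -0.0], [0.993, 0.115, -0.001], [-0.001, -0.0, -1.0]]
contact_force: [0.1, -0.1, 0.5]
width: 0.23
t 7.08 tcp [443.1  70.1 156.9] set-up [-199.4   -0.6] jaw deg 6.63 F [ 0.13 -0.13  0.51] w 0.23
[4.33220689 1.18398587]
t 7.22 tcp [445.3  71.1 157. ] set-up [-1.971e+02  1.000e-01] jaw deg 6.6 F [ 0.82 -0.01 -0.22] w 0.092
top6 351 [0.00647517 0.73902993] [-51.73256495 -17.98142661  70.15208083] [74.74157923 21.03787938 91.15624083] 86.06554185338803
scene6 1079 [0.00122244 0.31349679] [-143.02241879  -19.80377295   70.01386068] [79.72514733 18.36626738 88.42796481] 84.85484634460592
wrist6 8395 [-4.39131314e-04  3.21542039e+00] [-144.60308474  -18.14261718   70.003193  ] [ 3.93029408 19.43758953 84.74389841] 83.05814776538257
```

View pics/sc6.png

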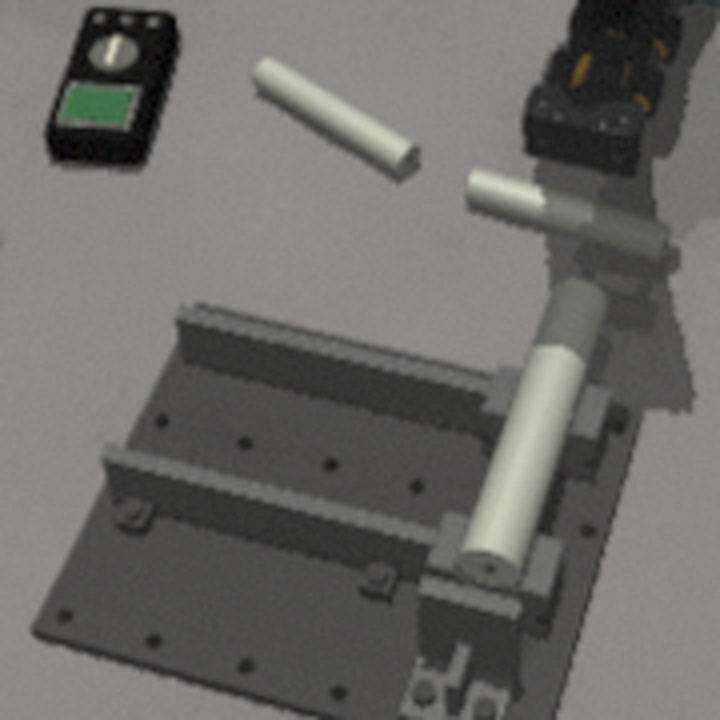

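View pics/wrist6.png

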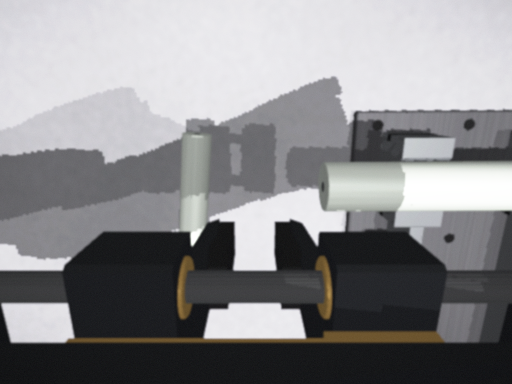

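The bar is seated (top z 83) and the near end is at x ≈ -144. Next: lower to axis height behind the end.

```bash
python3 -m crank '[{"dx":0,"dy":0,"dz":-0.5,"rx":0,"ry":0,"rz":0,"claw":-1},{"dx":0,"dy":0,"dz":-1,"rx":0,"ry":0,"rz":0,"claw":-1},{"dx":0.1,"dy":0.012,"dz":-1,"rx":0,"ry":0,"rz":0,"claw":-1},{"dx":0.2,"dy":0.025,"dz":-1,"rx":0,"ry":0,"rz":0,"claw":-1},{"dx":0.2,"dy":0.025,"dz":-1,"rx":0,"ry":0,"rz":0,"claw":-1}]'
python3 - <<'E'
from h import *
st();snap('wrist','wrist7');snap('scene','scene7');crop('scene7',215,120,335,280,4,'sc7')
P=cloud(load('wrist7')); L=np.dstack([(P[...,:2]-T)@RS,P[...,2]]).reshape(-1,3); L=L[np.isfinite(L[:,2])]
b=L[(L[:,2]>70)&(L[:,2]<92)&(abs(L[:,1])<22)&(L[:,0]<100)&(L[:,0]>-160)]
print(len(b),np.polyfit(b[:,0],b[:,1],1),b.min(0),b.max(0))
E
```

```text
t: 7.85
tcp_pos: [466.7, 74.7, 58.6]
tcp_rot: [[-0.116, 0.993, 0.005], [0.993, 0.116, 0.001], [0.001, 0.005, -1.0]]
contact_force: [0.1, -0.8, -0.4]
width: 0.005
t 7.85 tcp [466.7  74.7  58.6] set-up [-175.4    1.1] jaw deg 6.64 F [ 0.14 -0.83 -0.42] w 0.005
8468 [-0.08274173  1.95847217] [-144.58777667   -5.23741812   70.00071479] [-56.60651629  19.57734914  84.33488819]
```

View pics/wrist7.png

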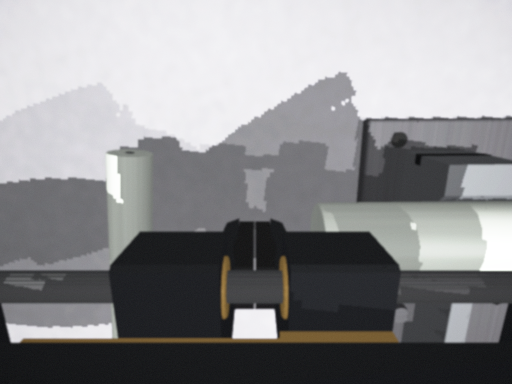

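Shut fingertips at column 255 are aligned with the bar's end (column ~315). Advancing gently.

```bash
python3 -m crank '[{"dx":0.04,"dy":0.004,"dz":-0.04,"rx":0,"ry":0,"rz":0,"claw":-1},{"dx":0.08,"dy":0.008,"dz":-0.04,"rx":0,"ry":0,"rz":0,"claw":-1},{"dx":0.12,"dy":0.012,"dz":-0.04,"rx":0,"ry":0,"rz":0,"claw":-1},{"dx":0.15,"dy":0.015,"dz":-0.04,"rx":0,"ry":0,"rz":0,"claw":-1},{"dx":0.18,"dy":0.019,"dz":-0.04,"rx":0,"ry":0,"rz":0,"claw":-1}]'
python3 - <<'E'
from h import *
st();c=snap('scene','scene8');crop('scene8',215,120,335,290,4,'sc8');st()
P=cloud(c); L=np.dstack([(P[...,:2]-T)@RS,P[...,2]]).reshape(-1,3); L=L[np.isfinite(L[:,2])]
b=L[(L[:,2]>70)&(L[:,2]<86)&(abs(L[:,1])<22)&(L[:,0]<105)&(L[:,0]>-160)]
print(len(b),np.polyfit(b[:,0],b[:,1],1),b.min(0),b.max(0))
E
```

```text
t: 8.57
tcp_pos: [481.8, 76.1, 52.7]
tcp_rot: [[-0.117, 0.993, -0.0], [0.993, 0.117, -0.0], [-0.0, -0.0, -1.0]]
contact_force: [-0.1, 0.0, -0.3]
width: 0.004
t 8.57 tcp [481.8  76.1  52.7] set-up [-160.3    0.7] jaw deg 6.7 F [-0.13  0.03 -0.31] w 0.004
t 8.62 tcp [481.8  76.1  52.6] set-up [-160.3    0.6] jaw deg 6.69 F [-0.23  0.29 -0.04] w 0.008
894 [-0.00096348  0.3459744 ] [-104.98141805  -20.08036661   70.0056588 ] [79.63661801 18.46207978 85.97718034]
```

View pics/sc8.png

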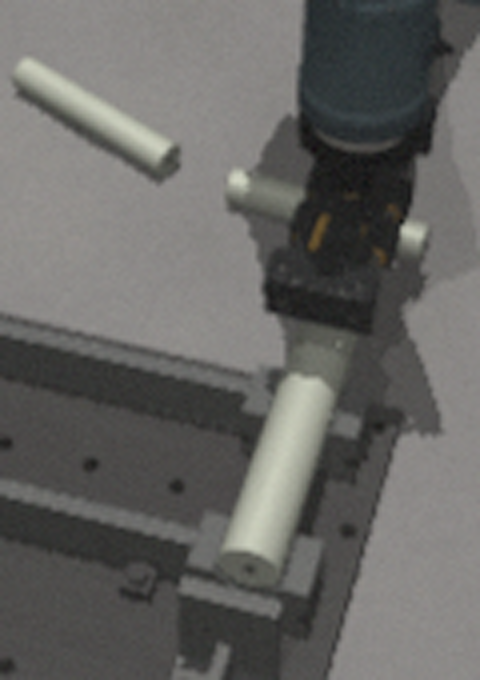

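```bash
python3 -m crank '[{"dx":0.03,"dy":0.003,"dz":0,"rx":0,"ry":0,"rz":0,"claw":-1},{"dx":0.06,"dy":0.007,"dz":0,"rx":0,"ry":0,"rz":0,"claw":-1},{"dx":0.09,"dy":0.01,"dz":0,"rx":0,"ry":0,"rz":0,"claw":-1}]';python3 -m crank '[{"dx":0.03,"dy":0.003,"dz":0,"rx":0,"ry":0,"rz":0,"claw":-1},{"dx":0.06,"dy":0.007,"dz":0,"rx":0,"ry":0,"rz":0,"claw":-1},{"dx":0.09,"dy":0.01,"dz":0,"rx":0,"ry":0,"rz":0,"claw":-1}]'
python3 - <<'E'
from h import *
st();c=snap('scene','scene9')
P=cloud(c); L=np.dstack([(P[...,:2]-T)@RS,P[...,2]]).reshape(-1,3); L=L[np.isfinite(L[:,2])]
b=L[(L[:,2]>70)&(L[:,2]<86)&(abs(L[:,1])<22)&(L[:,0]<105)&(L[:,0]>-100)]
print(len(b),np.polyfit(b[:,0],b[:,1],1),b.min(0),b.max(0))
E
```

```text
t: 9.0
tcp_pos: [488.1, 76.7, 52.3]
tcp_rot: [[-0.117, 0.993, -0.005], [0.993, 0.117, -0.002], [-0.001, -0.005, -1.0]]
contact_force: [-8.1, -0.2, 6.4]
width: 0.007
t: 9.38
tcp_pos: [497.1, 77.8, 52.4]
tcp_rot: [[-0.117, 0.993, -0.005], [0.993, 0.117, -0.002], [-0.001, -0.005, -1.0]]
contact_force: [-8.4, -0.5, 6.5]
width: 0.006
t 9.38 tcp [497.1  77.8  52.4] set-up [-144.9    0.5] jaw deg 6.73 F [-8.41 -0.49  6.5 ] w 0.006
921 [0.00143606 0.43312531] [-91.77554515 -19.90198267  70.02055515] [95.4141642  18.32977042 85.83121548]
```

It's sliding at about 8 N and about 17 mm remain. Continuing slowly.

```bash
python3 -m crank '[{"dx":0.03,"dy":0.003,"dz":0,"rx":0,"ry":0,"rz":0,"claw":-1},{"dx":0.06,"dy":0.007,"dz":0,"rx":0,"ry":0,"rz":0,"claw":-1},{"dx":0.09,"dy":0.01,"dz":0,"rx":0,"ry":0,"rz":0,"claw":-1},{"dx":0.11,"dy":0.013,"dz":0,"rx":0,"ry":0,"rz":0,"claw":-1}]'
python3 - <<'E'
from h import *
st();c=snap('scene','scene10');crop('scene10',215,120,335,290,4,'sc10')
P=cloud(c); L=np.dstack([(P[...,:2]-T)@RS,P[...,2]]).reshape(-1,3); L=L[np.isfinite(L[:,2])]
b=L[(L[:,2]>70)&(L[:,2]<86)&(abs(L[:,1])<15)&(L[:,0]<130)&(L[:,0]>-100)]
print(np.sort(b[:,0])[::-40][:20].round(1))
E
```

```text
t: 9.93
tcp_pos: [508.3, 79.2, 52.4]
tcp_rot: [[-0.117, 0.993, -0.005], [0.993, 0.117, -0.001], [-0.001, -0.005, -1.0]]
contact_force: [-8.2, 0.1, 5.6]
width: 0.01
t 9.93 tcp [508.3  79.2  52.4] set-up [-133.7    0.5] jaw deg 6.73 F [-8.16  0.07  5.57] w 0.01
[125.4 102.4  93.8  85.2  76.6  67.9  58.7  49.8  41.3  31.5  22.1  11.9
   2.8  -7.6 -17.2 -27.9 -37.3 -48.4 -58.8 -70.4]
```

View pics/sc10.png

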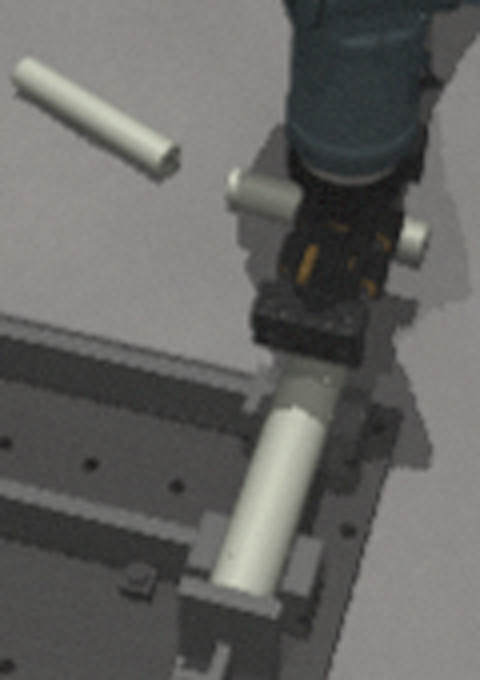

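```bash
for i in 1; do :; done; python3 -m crank '[{"dx":0.02,"dy":0.002,"dz":0,"rx":0,"ry":0,"rz":0,"claw":-1},{"dx":0.04,"dy":0.005,"dz":0,"rx":0,"ry":0,"rz":0,"claw":-1}]' | grep -E "tcp_pos|force"; python3 -m crank '[{"dx":0.015,"dy":0.002,"dz":0,"rx":0,"ry":0,"rz":0,"claw":-1}]'| grep -E "tcp_pos|force"
```

```text
tcp_pos: [512.1, 79.6, 52.3]
contact_force: [-7.0, 0.3, 5.7]
tcp_pos: [513.7, 79.9, 52.4]
contact_force: [-8.9, -0.5, 6.6]
```

```bash
python3 -m crank '[{"dx":0.015,"dy":0.002,"dz":0,"rx":0,"ry":0,"rz":0,"claw":-1}]' | grep -E "tcp_pos|force"; python3 -m crank '[{"dx":0.01,"dy":0.001,"dz":0,"rx":0,"ry":0,"rz":0,"claw":-1}]'| grep -E "tcp_pos|force"
python3 - <<'E'
from h import *
c=snap('scene','scene11');crop('scene11',215,170,315,290,5,'sc11');st()
E
```

```text
tcp_pos: [515.1, 80.0, 52.3]
contact_force: [-8.1, -0.7, 6.8]
tcp_pos: [516.2, 80.2, 52.4]
contact_force: [-6.7, 0.0, 5.8]
t 10.65 tcp [516.2  80.2  52.3] set-up [-125.7    0.5] jaw deg 6.73 F [-7.54 -0.55  6.24] w 0.008
```

View pics/sc11.png

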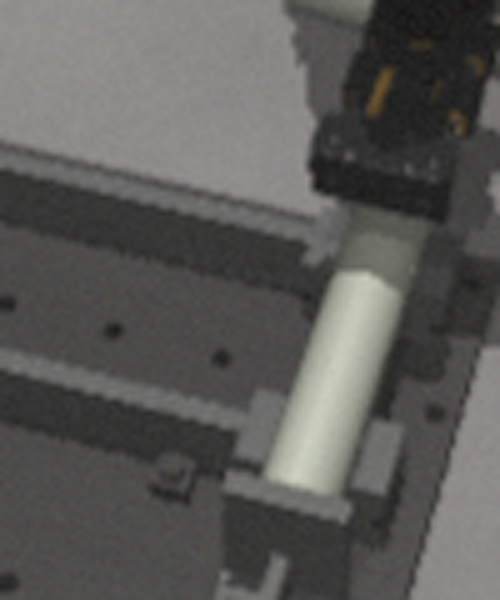

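Not yet butted: the force is still sliding-level. Continuing in 1 mm rows.

```bash
python3 -m crank '[{"dx":0.01,"dy":0.001,"dz":0,"rx":0,"ry":0,"rz":0,"claw":-1}]' | grep -E "tcp_pos|force"; python3 -m crank '[{"dx":0.01,"dy":0.001,"dz":0,"rx":0,"ry":0,"rz":0,"claw":-1}]'| grep -E "tcp_pos|force"
```

```text
tcp_pos: [516.2, 80.1, 52.3]
contact_force: [-12.1, -1.4, 10.7]
tcp_pos: [516.2, 80.1, 52.2]
contact_force: [-14.9, -0.8, 13.2]
```

```bash
python3 -m crank '[{"dx":0.01,"dy":0.001,"dz":0,"rx":0,"ry":0,"rz":0,"claw":-1}]' | grep -E "tcp_pos|force"
```

```text
tcp_pos: [516.2, 80.1, 52.0]
contact_force: [-18.0, -1.8, 16.1]
```

The TCP has stopped at x = 516.2 while the force climbs to 18 N, so the bar has butted. The travel (~34 mm) agrees. Backing straight off, then lifting.

```bash
python3 -m crank '[{"dx":-0.03,"dy":-0.003,"dz":0,"rx":0,"ry":0,"rz":0,"claw":-1},{"dx":-0.12,"dy":-0.015,"dz":0,"rx":0,"ry":0,"rz":0,"claw":-1},{"dx":-0.4,"dy":-0.05,"dz":0,"rx":0,"ry":0,"rz":0,"claw":-1},{"dx":-0.4,"dy":-0.05,"dz":0.6,"rx":0,"ry":0,"rz":0,"claw":-1},{"dx":-0.4,"dy":-0.05,"dz":1,"rx":0,"ry":0,"rz":0,"claw":-1}]'| grep -E "tcp_pos|force"; python3 -m crank '[{"dx":0,"dy":-0.6,"dz":0.2,"rx":0,"ry":0,"rz":0,"claw":-1},{"dx":0,"dy":-1,"dz":0.4,"rx":0,"ry":0,"rz":0,"claw":-1},{"dx":0,"dy":-1,"dz":0.4,"rx":0,"ry":0,"rz":0,"claw":-1}]'| grep -E "tcp_pos|force"
python3 -m crank '[{"dx":0,"dy":-0.6,"dz":0,"rx":0,"ry":0,"rz":0,"claw":-1},{"dx":0,"dy":-1,"dz":0,"rx":0,"ry":0,"rz":0,"claw":-1},{"dx":0,"dy":-1,"dz":0,"rx":0,"ry":0,"rz":0,"claw":-1}]'| grep -E "tcp_pos|force"
python3 - <<'E'
from h import *
for n in('top','scene'):
    c=snap(n,n+'12')
    P=cloud(c); L=np.dstack([(P[...,:2]-T)@RS,P[...,2]]).reshape(-1,3); L=L[np.isfinite(L[:,2])]
    b=L[(L[:,2]>72)&(L[:,2]<88)&(abs(L[:,1])<20)&(L[:,0]<105)&(L[:,0]>-160)]
    print(n,np.polyfit(b[:,0],b[:,1],1),b.min(0),b.max(0))
    q=b[abs(b[:,1])<5]; print('top line slope',np.polyfit(q[:,0],q[:,2],1))
crop('scene12',175,140,325,290,4,'sc12');crop('top12',200,125,320,245,5,'tc12');st()
E
```

```text
tcp_pos: [481.9, 75.8, 154.6]
contact_force: [0.9, -0.1, 0.1]
tcp_pos: [482.6, -28.1, 194.0]
contact_force: [0.6, -1.0, -1.0]
tcp_pos: [481.3, -126.8, 192.2]
contact_force: [0.7, 0.0, 0.8]
top [9.46884693e-04 1.40698828e+00] [-110.72676952  -18.70696181   72.03163225] [104.27799336  19.92670081  87.85385704]
top line slope [7.28800009e-03 8.17015849e+01]
scene [0.00024631 0.1063544 ] [-108.8068281   -19.31665141   72.00488836] [104.55164691  17.55801909  87.68229652]
top line slope [4.39127936e-03 8.27735287e+01]
t 12.5 tcp [ 481.7 -123.1  192.4] set-up [-184.7 -197. ] jaw deg 6.74 F [-0.02  0.34  0.03] w 0.006
```

View pics/sc12.png

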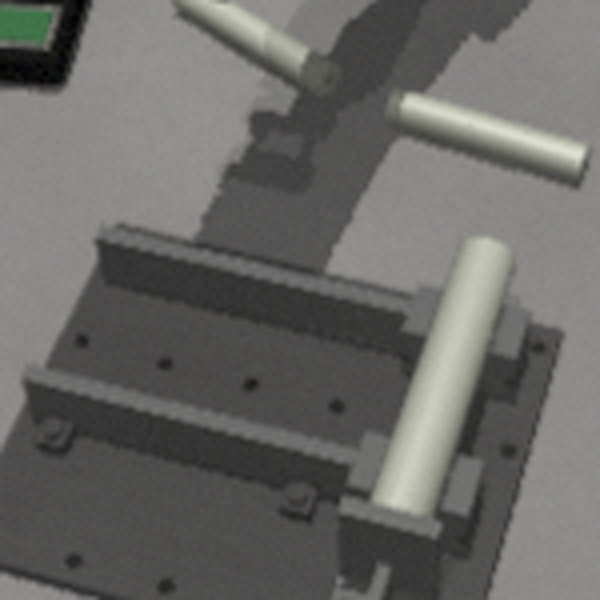

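View pics/tc12.png

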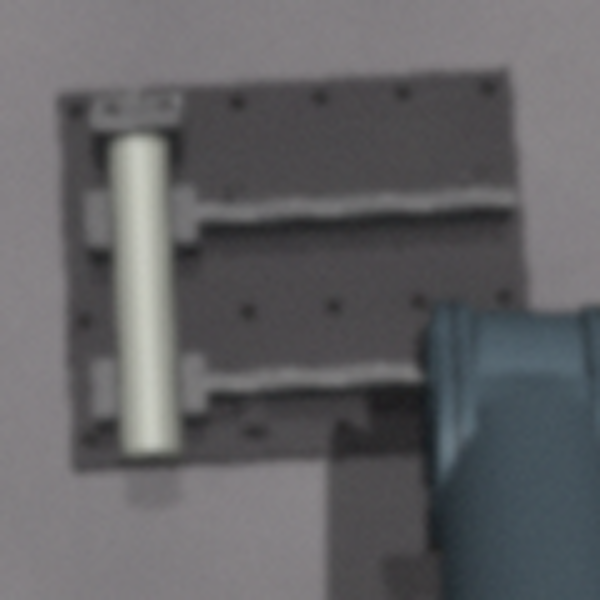

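View pics/top12.png

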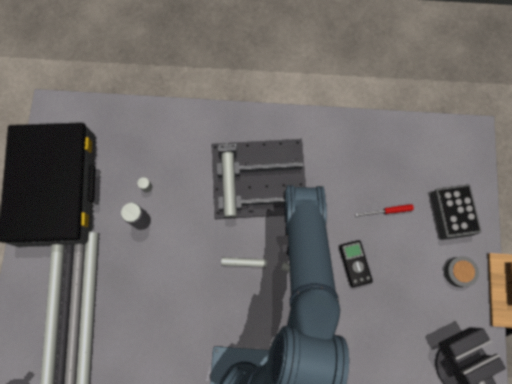

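Near end at x ≈ -110 in both views and the bystanders are unmoved. With plenty of time left, I'll check the butt joint with the wrist camera.

```bash
python3 -m crank '[{"dx":0.6,"dy":0.1,"dz":0.1,"rx":0,"ry":0,"rz":0,"claw":-1},{"dx":1,"dy":0.2,"dz":0.1,"rx":0,"ry":0,"rz":0,"claw":-1}]'| grep -E "tcp_pos|force"; python3 -m crank '[{"dx":0.6,"dy":0.2,"dz":0,"rx":0,"ry":0,"rz":0,"claw":-1},{"dx":1,"dy":0.4,"dz":0,"rx":0,"ry":0,"rz":0,"claw":-1},{"dx":1,"dy":0.4,"dz":0,"rx":0,"ry":0,"rz":0,"claw":-1}]'| grep -E "tcp_pos|force"
python3 -m crank '[{"dx":0.5,"dy":0.3,"dz":0,"rx":0,"ry":0,"rz":0,"claw":-1},{"dx":0.8,"dy":0.5,"dz":0,"rx":0,"ry":0,"rz":0,"claw":-1},{"dx":0.8,"dy":0.5,"dz":0,"rx":0,"ry":0,"rz":0,"claw":-1}]'| grep -E "tcp_pos|force"
python3 - <<'E'
from h import *
c=snap('wrist','wrist13'); st()
E
```

```text
tcp_pos: [584.1, -101.4, 203.4]
contact_force: [0.0, -0.6, -0.0]
tcp_pos: [683.7, -57.8, 202.0]
contact_force: [-0.0, 0.2, 0.3]
tcp_pos: [761.8, -9.7, 201.9]
contact_force: [0.8, -0.2, 0.0]
t 13.55 tcp [761. -12. 202.] set-up [ 106.1 -120.8] jaw deg 6.86 F [ 0.04 -0.43 -0.21] w 0.006
```

View pics/wrist13.png

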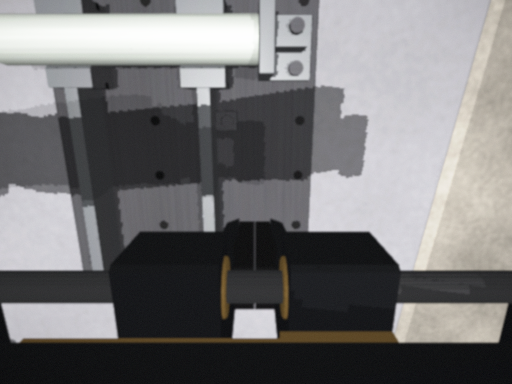

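The wrist view shows the bar's end at column ~259 meeting the stop face at column 260, with no gap and the bar level in both Vs. The hand is 120 mm aside and at z 202, so I'm handing in.

```bash
python3 -m crank '[{"dx":0,"dy":-0.3,"dz":0.2,"rx":0,"ry":0,"rz":0,"claw":-1},{"dx":0,"dy":-0.3,"dz":0.2,"rx":0,"ry":0,"rz":0,"claw":-1},{"dx":0,"dy":-0.3,"dz":0.2,"rx":0,"ry":0,"rz":0,"claw":-1}]'| grep -E "tcp_pos|force"; python3 -c "
from h import *
st(); print(ctrl.close_job())"
```

```text
tcp_pos: [760.7, -44.2, 222.5]
contact_force: [-0.5, -0.2, 0.2]
t 13.93 tcp [760.7 -44.2 222.5] set-up [ 101.9 -152.8] jaw deg 6.68 F [-0.52 -0.17  0.21] w 0.007
the job is handed in; nothing more can be done
None
```

The bar is seated in both V-blocks and butted against the stop. I handed the job in at about 14 s with the hand clear.

- **Rolling:** I pushed the bar by its side with both open fingertips at about 60 mm/s, with only 1–2 N on the tool. It squared up from 0.013 rad askew and dropped into the Vs.
- **Sliding:** I then pushed the near end with the shut fingertips at about 8 N. The motion stopped dead after roughly 34 mm and the force rose to 18 N, which I took as contact with the stop.
- **Position:** The scene and top cameras put the bar's near end at set-up x of -109 and -111 mm (home is -110). The axis is within about 1.5 mm of the V line, and the top is about 83 mm above the bench.
- **Stop contact:** The wrist picture shows no gap at the stop.
- **Bystanders:** None of those visible in the last top view had moved. The arm hid one of the short look-alike bars there, but the scene view shows it undisturbed.

Two readings disagreed with the rest:
- **Camera offset:** The scene camera's depth read about 4–5 mm further along x than the top camera's when I located the set-up. I therefore relied on contact for the final position.
- **End-push force:** The end push also carried about 6 N vertically, rising to 16 N at the stop. It caused no visible effect.

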